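Mix a settled bottle on the touch-run vortex mixer

ROBOT

A 6-joint arm with a two-finger parallel gripper is mounted at the origin on a cart in front of the work surface, level with it; the furniture and walls round the work are solid. World frame = base frame: x ahead of the robot, y to its left, z up, the work surface at z = 0. Lengths are in m, angles in rad, forces in N, time in s.
With the tool pointing down it reaches from about 0.3 to 0.875 m from the base axis. Payload 4.2 kg.
Tool frame: the origin (TCP) lies at the very end of the fingers, on their centre line; the grasp point (between the pads) lies 19 mm behind it (env.grasp_offset is the z of the grasp point in the tool frame, in m); z points along the fingers, y is the line along which they close (so a half turn about z gives the same grasp; the last joint's range is limited). The gripper opens to 85 mm and grips with 20 to 120 N. Pads are 22 mm wide; open, the fingers measure 114 mm over their backs; the gripper's body (76 mm by 85 mm) begins 54 mm behind the grasp point. The pads swing forward as they close: fully open they stand 13 mm farther back than shut.
Start: joints at [-1.185, 0.32, 1.565, -0, 1.257, -0.02], TCP at [0.227, -0.528, 0.231] pointing down, gripper open.
Joint ranges: [-3.11, 3.11], [-0.84, 2.01], [0.21, 2.61], [-1.34, 4.49], [0.05, 2.63], [-2.56, 2.56]. Speed limits (rad/s): [2.57, 2.57, 3.14, 3.14, 3.14, 3.14].

INTERFACE

Orientations are given as [roll, pitch, yaw] about the fixed x, y, z axes, in that order (R = Rz(yaw) Ry(pitch) Rx(roll)).
In Python, from plant import env, snapshot, camera_model gives the robot as it stands.
- The arm moves only by the tool tcp_steps, called after ">>>" as name(argument=value, ...) on one line, values as JSON. Schema: {"type":"object","properties":{"rows":{"type":"object","properties":{"dx":{"type":"array","items":{"type":"number"},"minItems":1,"maxItems":10},"dy":{"type":"array","items":{"type":"number"},"minItems":1,"maxItems":10},"dz":{"type":"array","items":{"type":"number"},"minItems":1,"maxItems":10},"ax":{"type":"array","items":{"type":"number"},"minItems":1,"maxItems":10},"ay":{"type":"array","items":{"type":"number"},"minItems":1,"maxItems":10},"az":{"type":"array","items":{"type":"number"},"minItems":1,"maxItems":10}},"additionalProperties":false,"required":["dx","dy","dz","ax","ay","az"]},"aperture":{"type":"number"},"grip_n":{"type":"number"},"only":{"type":"string"},"quiet":{"type":"boolean"},"lines":{"type":"string"}},"required":["rows"],"additionalProperties":false}. rows is an object with one list for each field, all of the same length, 1 to 10, a row being the entries at one place: dx, dy, dz (the shift in fractions of the full range, 1 being 0.3 m), ax, ay, az (a rotation vector in parts of the range, where 1.0 means pi/2 rad); each row shifts and turns the commanded pose from where the row before left it, along the tool's axes as they then stand; what a row does not reach is not made up. A row lasts 1/12 s, in which the tool goes at most 0.0417 m and 0.125 rad, less where a joint would pass 70% of its speed; a pose out of reach is approached as far as the arm can. aperture is the opening from 0.0 (shut) to 1.0 (fully open), set as the call begins (left out keeps the last). The fingers move at their own pace and stop on an object; grip_n is the grip in N (left out, the last holds). Time passes only in rows, so rows that do not move let the fingers close. The tool returns the time, the measured TCP pose, the force, the opening and the grip force at its end. only (a regular expression) keeps the lines of the reply that match it, lines (a string "A,B") keeps lines A to B, and quiet returns only ok. No shift or turn number may pass 1 either way. Input that does not fit is refused with a message, and nothing moves.
- env.observe(): the state, without advancing time (a new reading comes with each control period).
- snapshot(name): name is "side" or "top" or "wrist"; returns the picture (480x640x3 uint8, red, green, blue); there is no depth.
- camera_model(name): a dict with "mtx" (3x3 intrinsics, pixels), "rvec" (rotation vector, rad) and "tvec" (3), from world to camera coordinates, as OpenCV has them. Camera axes: x right, y down, z forward; pixel columns grow to the right and rows downward; lengths in m; the calibration is good to about 2 mm. The wrist camera is an equidistant fisheye: a pixel r from the principal point sees the ray r / f radians off the axis. A picture is of the moment at which its call begins: read the wrist's pose just before it. camera_model takes no time and is no camera call; for the wrist camera it gives the pose at the moment of the call.
- env.sign_off(): hands the job in; it is judged then, once.
The state is a dict: "time": time; "q": joint angles; "qvel": joint speeds; "joint_torque": joint torques, N m; "position": TCP position; "ee_rot": TCP orientation; "wrist_force": force on the tool from outside, world axes, zero at the start; "torque": the same for the moment, N m; "gripper_width": opening from 0.0 (shut) to 1.0 (fully open); "grip_force": force on a finger pad.
Only numpy, scipy, OpenCV 4.12 (cv2) and the standard library are available. Lean on these libraries where they do the work, as an engineer would, in place of code of your own. Each camera call takes 0.05 s, during which the arm holds its last target. There are 200 camera calls.

TASK

The lubricant in the blue bottle standing on the white board has settled: mix it on the white vortex mixer. First press down the raised, green-dotted end of the mixer's rocker switch to set it to touch mode; then stand the bottle upright in the mixer's sprung black cup and, pushing on the bottle only, press it gently down until the cup is at its lower stop, for the mixer runs only while the bottle is held down. Finish while still holding the bottle pressed down there, and leave the amber bottle, the glue bottle and the green reel where they stand.

Things in the scene. Friction and masses are not known exactly. Their poses are not given: they have to be found in the camera images.
- blue_bottle: dark blue round bottle with screw cap, the thing to mix; stands on a thin white board (3 mm). Body 40 mm in diameter and 60 mm high, then the cap, 27 mm in diameter, up to 77 mm; 0.05 to 0.11 kg. Origin at the centre of its underside, z up along the bottle.
- mixer: white bench vortex mixer, fixed, 160 (x) x 110 mm (y). Origin: centre of its underside, z up; front faces its -x. Front deck (x -80 to -21 mm) 45 mm high, with the rocker switch at x -50, y +24 and a fixed knob (27 mm wide, up to z 58) at x -50, y -30. Block behind (x -21 to +75, 100 mm wide) 66 mm high, with the sprung cup at x +30, y 0, rim at z 118 when up.
- cup_seat (a point): centre of the inner floor of the mixer's black rubber cup, 98 mm above the worktop when the cup is up; moves with the cup. The cup is a ring open at the top: 20 mm deep, 43 mm inner diameter at the floor widening to 48 mm at the rim, 56 mm outside. z up.
- mixer_cup (a joint): how far the cup is pushed straight down against its spring, m: 0 = up (start), 0.010 = lower stop. It takes about 3.5 N to start moving and 11.5 N at the stop, and springs back up when let go; the bottle's weight alone does not move it.
- rocker_press (a point): point on the upper face of the raised, green-dotted end of the black rocker, 12 mm from its axis (which runs along the mixer's x); at the start 54 mm above the worktop. Press straight down here with shut fingertips: it goes down 4 mm. Rocker 22 mm (mixer's x) x 35 mm (its y); bezel 2.5 mm above the deck.
- mixer_rocker (a joint): rocker angle, rad: 0 = green-dotted end raised (start), 0.34 = that end fully down and level (touch mode). Needs about 4 N at the pressing point and stays where it is left.
- flux_bottle: amber round bottle with black cap, 36 mm in diameter, 70 mm high, a bystander. Origin at the centre of its underside, z up.
- glue_tube: small white round glue bottle with orange cap, 29 mm in diameter, 75 mm high, a bystander. Origin at the centre of its underside, z up.
- green_reel: reel of solder with green flanges standing flat, about 55 mm in diameter, 36 mm high, a bystander. Origin at its underside, about 8 mm from the reel's axis, z up.

How it is judged:
On the way, in this order (a step that is already met when the one before it is completed fails the run):
1. the rocker switch is set to touch mode (green-dotted end down, over 0.26 rad) while the blue bottle has not yet been moved (value of joint mixer_rocker above 0.26 rad and distance of blue_bottle from where it was at the start of the episode below 0.03 m), for 0.2 s.
2. the blue bottle stands upright on the floor of the cup (horizontal distance between blue_bottle and cup_seat below 0.004 m and z of blue_bottle in the frame of cup_seat below 0.004 m and angle between blue_bottle's own z axis and vertical below 0.12 rad), for 0.2 s.
At the end, for the whole second after the job is handed in: The robot still presses the blue bottle down in the cup: cup 8 to 10 mm down, bottle on its floor within 4 mm of centre, tilted under 0.12 rad and still; the robot pushes the bottle and not the mixer (under 2 N); rocker still in touch mode (over 0.26 rad) (all of step 2 and value of joint mixer_cup above 0.008 m and contact force between any of the fingers, the arm and blue_bottle above 3 N and contact force between blue_bottle and mixer above 6 N and contact force between each of the fingers, the arm and mixer below 2 N and value of joint mixer_rocker above 0.26 rad and linear speed of blue_bottle below 0.02 m/s); the arm keeps its last pose, push and grip.
It fails at once if the amber bottle, the glue bottle or the green reel is moved more than 30 mm or toppled (distance of any of flux_bottle, glue_tube, green_reel from where it was at the start of the episode above 0.03 m or angle between any of flux_bottle, glue_tube's own z axis and vertical above 0.5 rad).
It fails at once if the bottle is rammed into the mixer (over 80 N) (contact force between blue_bottle and mixer above 80 N).
It also fails if it takes over 48 s, if anything falls off the work surface, if the arm or the gripper's body presses on something with over 40 N, if the wrist force passes 120 N, or if a joint passes its speed limit or range.

## Working session

There is one attempt and no reset: what is moved stays moved. The work goes in short steps, Python scripts to look and compute and a tool call to move; the robot and the scene stay as the last step left them, time stands still between calls to the robot, and variables do not carry over. Pictures are saved under pics/ and viewed, at most 10 in all, crops included, and the job is handed in when it is done.

```bash
ls; mkdir -p pics; python3 - <<'E'
from plant import env,snapshot,camera_model
import cv2
for n in("top","side"):
    cv2.imwrite(f"pics/{n}0.png",snapshot(n)[:,:,::-1]); print(n,camera_model(n))
s=env.observe();print(s['time'],s['position'],s['ee_rot'],env.grasp_offset)
E
```

```text
pics
top {'mtx': array([[472.81181985,   0.        , 320.38985242],
       [  0.        , 472.81181985, 248.87909162],
       [  0.        ,   0.        ,   1.        ]]), 'rvec': array([ 2.14970527, -2.11236286,  0.22199073]), 'tvec': array([0.00111849, 0.54983986, 0.88671111])}
side {'mtx': array([[550.39234096,   0.        , 311.82660159],
       [  0.        , 550.39234096, 235.19660411],
       [  0.        ,   0.        ,   1.        ]]), 'rvec': array([ 2.11090192, -0.08949557,  0.03085419]), 'tvec': array([-0.52995052,  0.13586855,  1.16683003])}
0.1 [ 0.22682557 -0.52790948  0.23055303] [-3.13998642e+00 -3.53145305e-05  4.05794053e-01] -0.0187
```

View pics/top0.png

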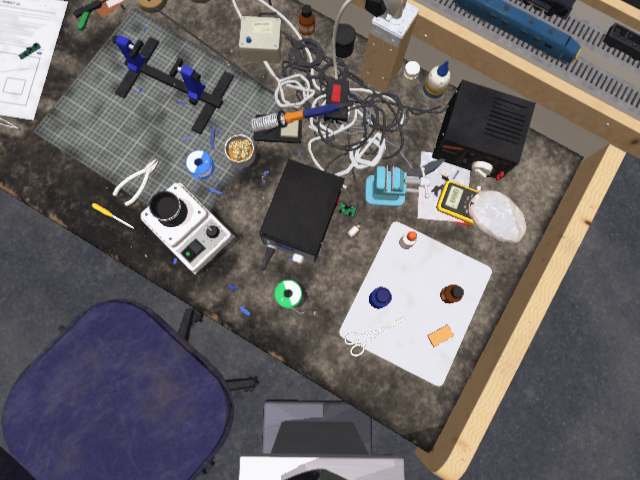

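View pics/side0.png

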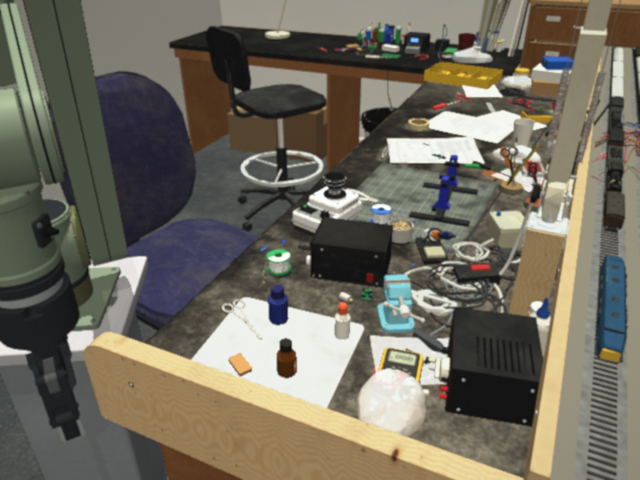

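The top view shows the mixer at about (187,228): cup at (167,208), green dot at (187,255), knob at (212,232). The blue bottle is at (380,297), glue (410,238), amber (453,293) and reel (288,294). The side view confirms they all stand upright.

```bash
cat > h.py <<'E'
import numpy as np,cv2
from plant import env,snapshot,camera_model
def ray(n,uv,cm=None):
    c=cm or camera_model(n);K=c['mtx'];R=cv2.Rodrigues(c['rvec'])[0]
    p=np.array(uv,float)
    x=(p[0]-K[0,2])/K[0,0];y=(p[1]-K[1,2])/K[1,1]
    if n=='wrist':
        r=np.hypot(x,y);d=np.array([x*np.sin(r)/r,y*np.sin(r)/r,np.cos(r)]) if r>1e-9 else np.array([0,0,1.])
    else: d=np.array([x,y,1])
    return -R.T@c['tvec'].ravel(), R.T@d
def onz(n,uv,z,cm=None):
    o,d=ray(n,uv,cm);return o+d*(z-o[2])/d[2]
def cross(a,ua,b,ub):
    o,d=ray(a,ua);p,e=ray(b,ub)
    s=np.linalg.lstsq(np.c_[d,-e],p-o,rcond=None)[0];A=o+d*s[0];B=p+e*s[1]
    return (A+B)/2,np.linalg.norm(A-B)
def blobs(m,minA=15):
    n,l,s,c=cv2.connectedComponentsWithStats(m.astype('uint8'));return [(s[i].tolist(),c[i].round(1).tolist()) for i in range(1,n) if s[i][4]>=minA]
E
python3 - <<'E'
from h import *
im=cv2.imread('pics/top0.png');sd=cv2.imread('pics/side0.png')
h=cv2.cvtColor(im,cv2.COLOR_BGR2HSV);hs=cv2.cvtColor(sd,cv2.COLOR_BGR2HSV)
def rng(h,lo,hi,box):
    m=cv2.inRange(h,lo,hi);z=np.zeros_like(m);a,b,c,d=box;z[b:d,a:c]=m[b:d,a:c];return z>0
print('blue top',blobs(rng(h,(105,90,20),(130,255,255),(350,270,410,330))))
print('blue side',blobs(rng(hs,(105,90,20),(130,255,255),(255,275,300,335))))
print('green dot',blobs(rng(h,(40,100,60),(85,255,255),(160,230,230,275)),3))
print('mixer white',[b for b in blobs(rng(h,(0,0,150),(180,40,255),(125,170,250,285)),300)])
m=rng(h,(0,0,150),(180,40,255),(125,170,250,285)).astype('uint8')
print('cupdark',blobs(rng(h,(0,0,0),(180,255,70),(140,180,235,270)),20))
a=cv2.resize(im[170:285,125:250],None,fx=4.5,fy=4.5,interpolation=cv2.INTER_CUBIC);cv2.imwrite('pics/c1.png',a)
for n,u,z in(('bluecap',(380,297),.08),('cup',(167,208),.118),('dot',(187,255),.054),('knob',(212,232),.058)):print(n,onz('top',u,z))
E
```

```text
blue top [([369, 287, 22, 21, 355], [379.6, 297.3])]
blue side [([268, 285, 20, 39, 597], [277.7, 304.8])]
green dot [([185, 252, 5, 4, 17], [187.4, 253.5])]
mixer white [([141, 182, 90, 92, 2760], [187.7, 227.8])]
cupdark [([218, 184, 9, 8, 31], [222.2, 187.7]), ([149, 191, 30, 28, 623], [163.6, 204.8]), ([159, 199, 28, 28, 242], [177.0, 216.6]), ([140, 202, 7, 11, 42], [142.0, 206.5]), ([210, 203, 25, 33, 170], [220.7, 218.3]), ([140, 219, 48, 51, 1119], [155.2, 251.4]), ([207, 226, 12, 12, 105], [212.7, 231.8]), ([201, 238, 34, 32, 469], [221.5, 260.2]), ([182, 240, 23, 22, 205], [192.2, 250.4])]
bluecap [ 0.45385291 -0.10303867  0.08      ]
cup [0.60897289 0.29856765 0.118     ]
dot [0.53198571 0.27260506 0.054     ]
knob [0.57834151 0.2255703  0.058     ]
```

View pics/c1.png

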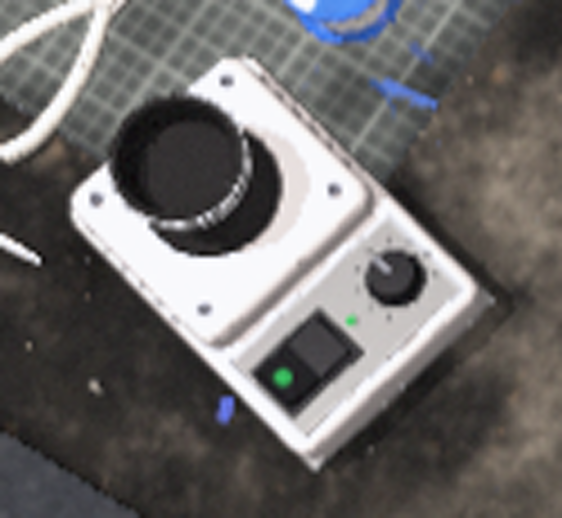

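The crop shows the cup rim centre near full-image pixel (165.5,206), the green dot at (187.9,253.8) on the end away from the knob, and the knob at (212.8,231.6).

```bash
python3 - <<'E'
from h import *
P=[onz('top',(187.7,253.6),.0545),onz('top',(212.8,231.6),.058),onz('top',(165.3,206),.118)]
P=np.array(P)[:,:2];M=np.array([[-.05,.036],[-.05,-.03],[.03,0]])
a=M-M.mean(0);b=P-P.mean(0);U,S,V=np.linalg.svd(a.T@b);R=(V.T@U.T);t=P.mean(0)-R@M.mean(0)
print('pts',P,'yaw',np.degrees(np.arctan2(R[1,0],R[0,0])),'t',t,'scale',S.sum()/(a**2).sum());print('res mm',1000*(P-(M@R.T+t)))
print('press',R@[-.05,.036]+t,'cup',R@[.03,0]+t)
o=camera_model('top');print('cam',ray('top',(320,240))[0])
im=cv2.imread('pics/top0.png')
print('bottle top blob z .05/.06/.08',onz('top',(379.6,297.3),.06),onz('top',(380,297),.08))
sd=cv2.imread('pics/side0.png')
h=cv2.cvtColor(sd,cv2.COLOR_BGR2HSV);m=cv2.inRange(h,(105,90,20),(130,255,255))[280:330,262:295]
print([(280+i,262+np.where(r)[0].min(),262+np.where(r)[0].max()) for i,r in enumerate(m) if r.any()][::3])
# side cap-top and bottle axis cross with top
print(cross('top',(380,297),'side',(277.7,289)))
big=cv2.resize(im[275:320,355:405],None,fx=10,fy=10,interpolation=cv2.INTER_CUBIC);cv2.imwrite('pics/c2.png',big)
E
```

```text
pts [[0.53471536 0.27129482]
 [0.57918292 0.22404408]
 [0.61275501 0.30200393]] yaw 45.32149758333272 t [0.59337954 0.28096616] scale 0.9760286194483552
res mm [[ 2.09049635  0.56921942]
 [-0.37212209 -0.2750797 ]
 [-1.71837426 -0.29413973]]
press [0.53262487 0.2707256 ] cup [0.61447338 0.30229806]
cam [0.37372699 0.02714935 0.97374163]
bottle top blob z .05/.06/.08 [ 0.45505256 -0.10517117  0.06      ] [ 0.45385291 -0.10303867  0.08      ]
[(285, np.int64(275), np.int64(279)), (288, np.int64(271), np.int64(282)), (291, np.int64(272), np.int64(282)), (294, np.int64(271), np.int64(284)), (297, np.int64(268), np.int64(287)), (300, np.int64(268), np.int64(287)), (303, np.int64(269), np.int64(287)), (306, np.int64(270), np.int64(286)), (309, np.int64(270), np.int64(286)), (312, np.int64(270), np.int64(286)), (315, np.int64(270), np.int64(286)), (318, np.int64(270), np.int64(286)), (321, np.int64(272), np.int64(285))]
(array([ 0.45640735, -0.10419456,  0.07136447]), np.float64(0.003554885411620632))
```

View pics/c2.png

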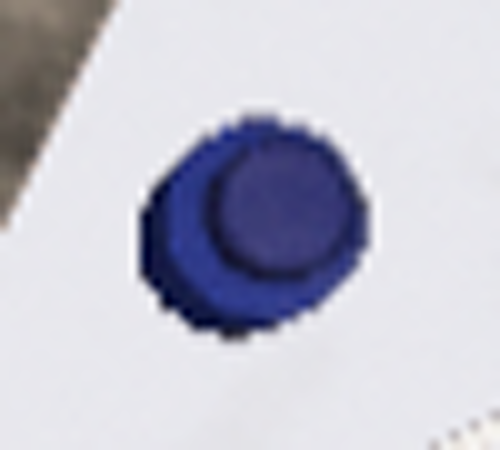

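The crop shows the bottle cap centre at crop pixel (288,205), which is (383.8,295.5) in the full image. I'll head for the mixer now and take a wrist picture on the way past the bottle.

The rows are not in the units I measure in: shifts go in shares of 0.3 m and turns go in shares of pi/2 rad. I convert before sending: -0.0279 m is -0.093, 0.0271 m is 0.0903.

>>> tcp_steps(rows={"dx":[0.0903, 0.0903, 0.0903, 0.0903, 0.0903, 0.0903, 0.0903, 0.0903, 0.0903, 0.0903], "dy":[-0.093, -0.093, -0.093, -0.093, -0.093, -0.093, -0.093, -0.093, -0.093, -0.093], "dz":[0, 0, 0, 0, 0, 0, 0, 0, 0, 0], "ax":[0, 0, 0, 0, 0, 0, 0, 0, 0, 0], "ay":[0, 0, 0, 0, 0, 0, 0, 0, 0, 0], "az":[0, 0, 0, 0, 0, 0, 0, 0, 0, 0]}, aperture=0.0, grip_n=60)

```text
time: 0.93
position: [0.3658, -0.1631, 0.2312]
ee_rot: [-3.142, 0.0, 0.405]
wrist_force: [1.6, 0.0, 0.1]
gripper_width: 0.001
grip_force: 0.0
```

>>> tcp_steps(rows={"dx":[0, 0, 0], "dy":[0, 0, 0], "dz":[0, 0, 0], "ax":[0, 0, 0], "ay":[0, 0, 0], "az":[0, 0, 0]})

```text
time: 1.18
position: [0.3657, -0.1651, 0.2312]
ee_rot: [3.141, 0.001, 0.407]
wrist_force: [0.2, 0.2, 0.4]
gripper_width: 0.002
grip_force: 0.0
```

```bash
python3 - <<'E'
from h import *
import pickle
cm=camera_model('wrist');cv2.imwrite('pics/w1.png',snapshot('wrist')[:,:,::-1]);pickle.dump(cm,open('w1.pkl','wb'));print(cm);
s=env.observe();print(s['position'],s['ee_rot'],s['wrist_force'])
print(onz('top',(383.8,295.5),.08))
E
```

```text
{'mtx': array([[371.64829954,   0.        , 324.30715313],
       [  0.        , 371.64829954, 239.55473894],
       [  0.        ,   0.        ,   1.        ]]), 'rvec': array([-2.38244865,  1.56710947,  0.26228793]), 'tvec': array([-0.29576227,  0.21269619,  0.4687922 ])}
[ 0.36554661 -0.16567467  0.2311489 ] [3.14145210e+00 6.05941529e-04 4.05120141e-01] [ 0.058207   -0.65004303  0.49979979]
[ 0.45681696 -0.11028002  0.08      ]
```

In the tool's units: -0.0279 m is -0.093, 0.0271 m is 0.0903.

>>> tcp_steps(rows={"dx":[0.0903, 0.0903, 0.0903, 0.0903, 0.0903, 0.0903, 0.0903, 0.0903, 0.0903, 0.0903], "dy":[-0.093, -0.093, -0.093, -0.093, -0.093, -0.093, -0.093, -0.093, -0.093, -0.093], "dz":[0, 0, 0, 0, 0, 0, 0, 0, 0, 0], "ax":[0, 0, 0, 0, 0, 0, 0, 0, 0, 0], "ay":[0, 0, 0, 0, 0, 0, 0, 0, 0, 0], "az":[0, 0, 0, 0, 0, 0, 0, 0, 0, 0]})

```text
time: 2.07
position: [0.506, 0.1982, 0.231]
ee_rot: [3.141, 0.0, 0.403]
wrist_force: [0.4, -0.1, 0.2]
gripper_width: 0.001
grip_force: 0.0
```

>>> tcp_steps(rows={"dx":[0.0903, 0.0903, 0, 0, 0, 0, 0, 0, 0], "dy":[-0.093, -0.093, 0, 0, 0, 0, 0, 0, 0], "dz":[0, 0, 0, 0, 0, 0, 0, 0, 0], "ax":[0, 0, 0, 0, 0, 0, 0, 0, 0], "ay":[0, 0, 0, 0, 0, 0, 0, 0, 0], "az":[0, 0, -0.0612, -0.0612, -0.0612, -0.0612, 0, 0, 0]})

```text
time: 2.82
position: [0.5331, 0.2698, 0.2311]
ee_rot: [3.142, 0.0, 0.787]
wrist_force: [-0.8, -0.4, 0.4]
gripper_width: 0.002
grip_force: 0.0
```

```bash
python3 - <<'E'
from h import *
import pickle
cm=camera_model('wrist');cv2.imwrite('pics/w2.png',snapshot('wrist')[:,:,::-1]);pickle.dump(cm,open('w2.pkl','wb'))
s=env.observe();print(s['position'],s['ee_rot'],s['wrist_force'],s['q'])
a=np.hstack([cv2.imread('pics/w1.png'),cv2.imread('pics/w2.png')]);cv2.imwrite('pics/w12.png',cv2.resize(a,(800,300),interpolation=cv2.INTER_AREA))
E
```

```text
[0.53295156 0.27006049 0.23116948] [3.14151627e+00 2.45061479e-04 7.87418972e-01] [ 0.29831085  0.73414249 -0.34488632] [ 4.49846658e-01  3.55321189e-01  1.51127618e+00 -1.60184327e-04
  1.27520122e+00  1.23327068e+00]
```

View pics/w2.png

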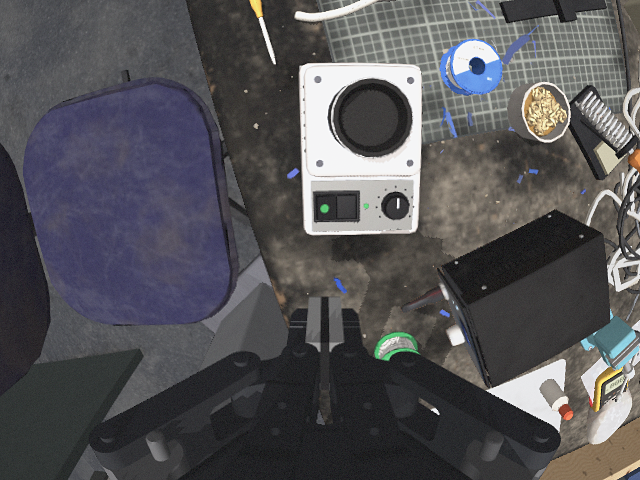

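View pics/w1.png

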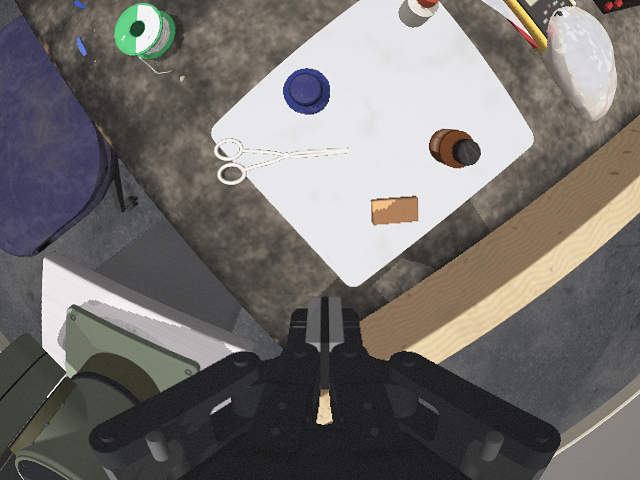

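In w2 the mixer lies square to the picture: dot at (325,209), knob at (396,206), cup rim centre near (375,117). In w1 the blue cap is at (306,89), the amber cap at (467,152) and the glue at (418,8).

```bash
python3 - <<'E'
from h import *
import pickle
c1=pickle.load(open('w1.pkl','rb'));c2=pickle.load(open('w2.pkl','rb'))
im=cv2.imread('pics/w2.png');h=cv2.cvtColor(im,cv2.COLOR_BGR2HSV)
g=cv2.inRange(h,(40,100,60),(85,255,255));g[:190]=0;g[230:]=0;g[:,:300]=0;g[:,400:]=0
print(blobs(g,3))
d=cv2.inRange(h,(0,0,0),(180,255,60));d[:70]=0;d[165:]=0;d[:,:320]=0;d[:,418:]=0
print('cup',blobs(d,100))
print('cam2',ray('wrist',(324,239),c2)[0])
P=np.array([onz('wrist',(324.8,208.8),.0545,c2),onz('wrist',(395.5,204.5),.058,c2),onz('wrist',(375,117),.118,c2)])[:,:2]
M=np.array([[-.05,.036],[-.05,-.03],[.03,0]])
a=M-M.mean(0);b=P-P.mean(0);U,S,V=np.linalg.svd(a.T@b);R=(V.T@U.T);t=P.mean(0)-R@M.mean(0)
print('pts',P,'yaw',np.arctan2(R[1,0],R[0,0]),'t',t,'scale',S.sum()/(a**2).sum());print('res mm',1000*(P-(M@R.T+t)))
print('press',R@[-.05,.036]+t,'cup',R@[.03,0]+t)
im=cv2.imread('pics/w1.png');h=cv2.cvtColor(im,cv2.COLOR_BGR2HSV)
m=cv2.inRange(h,(105,90,20),(130,255,255));m[:60]=0;m[120:]=0;m[:,:270]=0;m[:,340:]=0
print(blobs(m))
print('cap',onz('wrist',(306,89),.08,c1),'body',onz('wrist',blobs(m)[0][1],.063,c1))
print('amber',onz('wrist',(467,152),.073,c1),'glue',onz('wrist',(423,5),.078,c1),'reel',onz('wrist',(138,30),.036,c1))
E
```

```text
[([320, 204, 9, 9, 67], [324.1, 208.1]), ([364, 204, 5, 4, 17], [365.9, 205.4])]
cup [([334, 79, 78, 78, 2241], [374.9, 115.5])]
cam2 [0.59172382 0.33011073 0.37374575]
pts [[0.53466011 0.2719698 ]
 [0.58254398 0.23152064]
 [0.61609108 0.30552771]] yaw 0.8158967189703261 t [0.5952101  0.28529689] scale 0.97132235125836
res mm [[-0.0689607  -1.57783601]
 [-0.25555248  3.1972317 ]
 [ 0.32451318 -1.61939569]]
press [0.53472907 0.27354764] cup [0.61576657 0.3071471 ]
[([283, 68, 47, 46, 1666], [306.5, 90.9])]
cap [ 0.45635728 -0.1097986   0.08      ] body [ 0.45586336 -0.10957345  0.063     ]
amber [ 0.46657395 -0.25221887  0.073     ] glue [ 0.56122437 -0.16562821  0.078     ] reel [0.46025231 0.0720291  0.036     ]
```

>>> tcp_steps(rows={"dx":[0.01, 0, 0, 0, 0, 0, 0, 0], "dy":[0, 0, 0, 0, 0, 0, 0, 0], "dz":[0.1167, 0.1167, 0.1167, 0.1167, 0.0867, 0.0133, 0, 0], "ax":[0, 0, 0, 0, 0, 0, 0, 0], "ay":[0, 0, 0, 0, 0, 0, 0, 0], "az":[0, 0, 0, 0, 0, 0, 0, 0]})

```text
time: 3.53
position: [0.5357, 0.2735, 0.0626]
ee_rot: [3.141, -0.002, 0.79]
wrist_force: [0.1, -0.1, 0.3]
gripper_width: -0.003
grip_force: 0.0
```

>>> tcp_steps(rows={"dx":[0, 0, 0, 0, 0, 0, 0], "dy":[0, 0, 0, 0, 0, 0, 0], "dz":[0.01, 0.01, 0.0067, 0.0067, 0.0033, 0, 0], "ax":[0, 0, 0, 0, 0, 0, 0], "ay":[0, 0, 0, 0, 0, 0, 0], "az":[0, 0, 0, 0, 0, 0, 0]})

```text
time: 4.12
position: [0.5349, 0.2735, 0.0507]
ee_rot: [3.141, -0.001, 0.791]
wrist_force: [-1.0, 0.9, 3.1]
gripper_width: 0.002
grip_force: 1.3
```

In the tool's units: 0.001 m is 0.0033.

>>> tcp_steps(rows={"dx":[0, 0, 0, 0], "dy":[0, 0, 0, 0], "dz":[0.0033, 0.0033, 0, 0], "ax":[0, 0, 0, 0], "ay":[0, 0, 0, 0], "az":[0, 0, 0, 0]})

```text
time: 4.45
position: [0.5349, 0.2735, 0.0495]
ee_rot: [3.141, -0.001, 0.79]
wrist_force: [-2.1, 1.4, 9.0]
gripper_width: -0.001
grip_force: 4.5
```

>>> tcp_steps(rows={"dx":[0, 0, 0, 0], "dy":[0, 0, 0, 0], "dz":[0.0033, 0.0033, 0, 0], "ax":[0, 0, 0, 0], "ay":[0, 0, 0, 0], "az":[0, 0, 0, 0]})

```text
time: 4.78
position: [0.5349, 0.2735, 0.0493]
ee_rot: [3.141, -0.002, 0.791]
wrist_force: [-5.0, -0.5, 19.4]
gripper_width: -0.001
grip_force: 9.9
```

In the tool's units: -0.041 m is -0.1367, -0.04 m is -0.1333.

>>> tcp_steps(rows={"dx":[0, 0, 0, 0, 0, 0, 0], "dy":[0, 0, 0, 0, 0, 0, 0], "dz":[-0.0667, -0.1333, -0.1333, -0.1333, -0.1367, 0, 0], "ax":[0, 0, 0, 0, 0, 0, 0], "ay":[0, 0, 0, 0, 0, 0, 0], "az":[0, 0, 0, 0, 0, 0, 0]})

```text
time: 5.37
position: [0.5357, 0.2731, 0.2298]
ee_rot: [3.139, -0.005, 0.79]
wrist_force: [-0.9, -0.3, -0.3]
gripper_width: 0.002
grip_force: 0.0
```

```bash
python3 - <<'E'
from h import *
cm=camera_model('wrist');w=snapshot('wrist')[:,:,::-1].copy();cv2.imwrite('pics/w3.png',w)
o=cv2.imread('pics/w2.png')
f=lambda a:cv2.resize(a[180:235,300:420],None,fx=5,fy=5,interpolation=cv2.INTER_CUBIC)
cv2.imwrite('pics/c3.png',np.vstack([f(o),f(w)]))
E
```

```text
(no output)
```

View pics/c3.png

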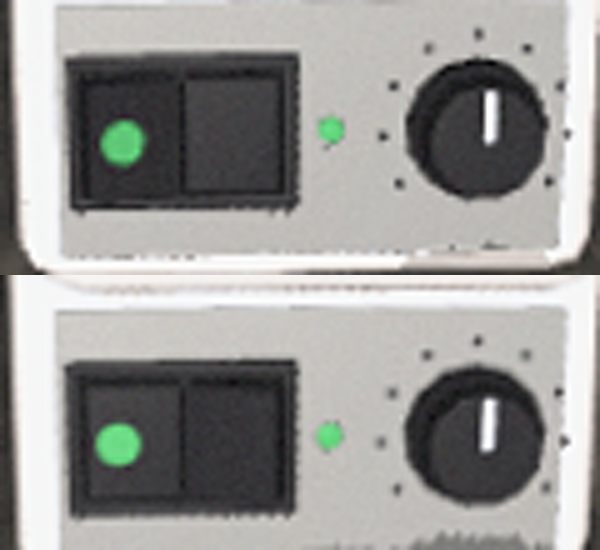

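The shading of the two halves has swapped and the green-dotted end now lies level, so the switch is set. Next I'll move over the bottle.

In the tool's units: -0.0328 m is -0.1093, 0.0213 m is 0.071.

>>> tcp_steps(rows={"dx":[-0.1093, -0.1093, -0.1093, -0.1093, -0.1093, -0.1093, -0.1093, -0.1093, -0.1093, -0.1093], "dy":[0.071, 0.071, 0.071, 0.071, 0.071, 0.071, 0.071, 0.071, 0.071, 0.071], "dz":[0, 0, 0, 0, 0, 0, 0, 0, 0, 0], "ax":[0, 0, 0, 0, 0, 0, 0, 0, 0, 0], "ay":[0, 0, 0, 0, 0, 0, 0, 0, 0, 0], "az":[0, 0, 0, 0, 0, 0, 0, 0, 0, 0]}, aperture=0.85)

```text
time: 6.25
position: [0.4531, -0.1114, 0.2251]
ee_rot: [-3.138, 0.003, 0.791]
wrist_force: [0.6, -0.1, -0.2]
gripper_width: 0.85
grip_force: 0.0
```

>>> tcp_steps(rows={"dx":[0, 0, 0, 0, 0, 0, 0], "dy":[0, 0, 0, 0, 0, 0, 0], "dz":[0, 0, 0.1, 0.1, 0, 0, 0], "ax":[0, 0, 0, 0, 0, 0, 0], "ay":[0, 0, 0, 0, 0, 0, 0], "az":[0, 0, 0, 0, 0, 0, 0]})

```text
time: 6.83
position: [0.4559, -0.1091, 0.1679]
ee_rot: [3.141, -0.0, 0.792]
wrist_force: [0.9, -0.9, 0.3]
gripper_width: 0.85
grip_force: 0.0
```

```bash
python3 - <<'E'
from h import *
import pickle
cm=camera_model('wrist');w=snapshot('wrist')[:,:,::-1].copy();cv2.imwrite('pics/w4.png',w)
h=cv2.cvtColor(w,cv2.COLOR_BGR2HSV);m=cv2.inRange(h,(105,90,20),(130,255,255))
for b in blobs(m,300):print(b,onz('wrist',b[1],.065,cm),onz('wrist',b[1],.08,cm))
E
```

```text
([299, 194, 54, 68, 2803], [325.6, 227.3]) [ 0.46178033 -0.10324213  0.065     ] [ 0.46497839 -0.09990128  0.08      ]
([616, 428, 24, 48, 358], [631.4, 449.6]) [ 0.55311381 -0.69548908  0.065     ] [ 0.55073359 -0.65597616  0.08      ]
```

```bash
python3 - <<'E'
import cv2
w=cv2.imread('pics/w4.png');cv2.imwrite('pics/c4.png',cv2.resize(w[180:300,255:395],None,fx=5,fy=5,interpolation=cv2.INTER_CUBIC))
E
```

```text
(no output)
```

View pics/c4.png

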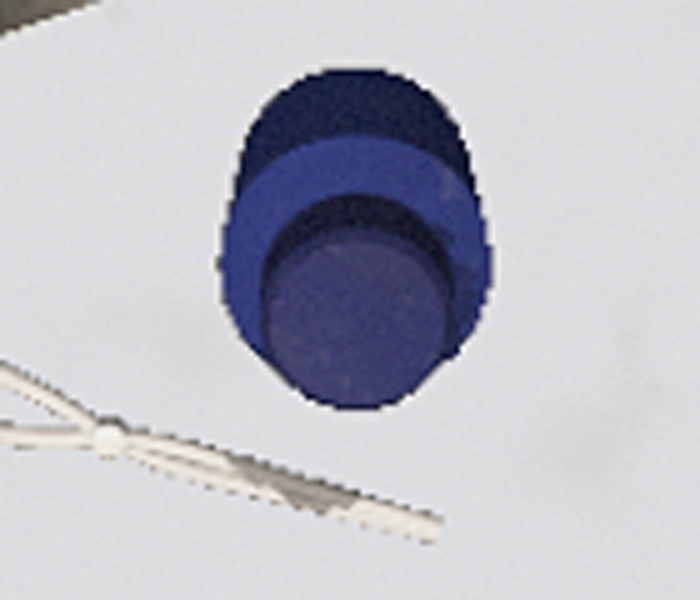

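The cap's top disc is centred at (326.8,243.6), upright, with no fingers near it.

```bash
python3 - <<'E'
from h import *
print(onz('wrist',(326.8,243.6),.08),env.observe()['position'])
E
```

```text
[ 0.45807559 -0.10892049  0.08      ] [ 0.45637386 -0.10937953  0.16846378]
```

In the tool's units: 0.035 m is 0.1167, 0.001 m is 0.0033.

>>> tcp_steps(rows={"dx":[0.0033, 0, 0, 0, 0, 0, 0], "dy":[0.0033, 0, 0, 0, 0, 0, 0], "dz":[0.1167, 0.1167, 0.1167, 0.0667, 0.0333, 0, 0], "ax":[0, 0, 0, 0, 0, 0, 0], "ay":[0, 0, 0, 0, 0, 0, 0], "az":[0, 0, 0, 0, 0, 0, 0]})

```text
time: 7.47
position: [0.4579, -0.1099, 0.0332]
ee_rot: [3.14, -0.001, 0.791]
wrist_force: [0.2, 0.3, -0.1]
gripper_width: 0.849
grip_force: 0.0
```

>>> tcp_steps(rows={"dx":[0, 0, 0, 0, 0, 0, 0, 0], "dy":[0, 0, 0, 0, 0, 0, 0, 0], "dz":[0, 0, 0, 0, 0, 0, 0, 0], "ax":[0, 0, 0, 0, 0, 0, 0, 0], "ay":[0, 0, 0, 0, 0, 0, 0, 0], "az":[0, 0, 0, 0, 0, 0, 0, 0]}, aperture=0.0, grip_n=50)

```text
time: 8.13
position: [0.4577, -0.11, 0.0339]
ee_rot: [3.139, -0.002, 0.79]
wrist_force: [0.1, 0.5, 6.1]
gripper_width: 0.446
grip_force: 49.8
```

In the tool's units: -0.035 m is -0.1167, -0.03 m is -0.1.

>>> tcp_steps(rows={"dx":[0, 0, 0, 0, 0, 0, 0], "dy":[0, 0, 0, 0, 0, 0, 0], "dz":[-0.0333, -0.1167, -0.1167, -0.1167, -0.1167, -0.1, 0], "ax":[0, 0, 0, 0, 0, 0, 0], "ay":[0, 0, 0, 0, 0, 0, 0], "az":[0, 0, 0, 0, 0, 0, 0]})

```text
time: 8.72
position: [0.4601, -0.1108, 0.2193]
ee_rot: [3.129, -0.007, 0.791]
wrist_force: [0.9, 0.6, -0.5]
gripper_width: 0.448
grip_force: 50.7
```

>>> tcp_steps(rows={"dx":[0.1073, 0.1073, 0.1073, 0.1073, 0.1073, 0.1073, 0.1073, 0.1073, 0.1073, 0.1073], "dy":[-0.0603, -0.0603, -0.0603, -0.0603, -0.0603, -0.0603, -0.0603, -0.0603, -0.0603, -0.0603], "dz":[0, 0, 0, 0, 0, 0, 0, 0, 0, 0], "ax":[0, 0, 0, 0, 0, 0, 0, 0, 0, 0], "ay":[0, 0, 0, 0, 0, 0, 0, 0, 0, 0], "az":[0, 0, 0, 0, 0, 0, 0, 0, 0, 0]})

```text
time: 9.55
position: [0.5543, 0.2481, 0.212]
ee_rot: [3.142, 0.001, 0.791]
wrist_force: [0.4, -0.1, -0.7]
gripper_width: 0.446
grip_force: 50.6
```

>>> tcp_steps(rows={"dx":[0, 0, 0], "dy":[0, 0, 0], "dz":[0, 0, 0], "ax":[0, 0, 0], "ay":[0, 0, 0], "az":[0, 0, 0]})

```text
time: 9.8
position: [0.5539, 0.2459, 0.2117]
ee_rot: [-3.142, 0.002, 0.791]
wrist_force: [-0.1, 0.3, -1.9]
gripper_width: 0.447
grip_force: 50.6
```

```bash
python3 - <<'E'
from h import *
cm=camera_model('wrist');w=snapshot('wrist')[:,:,::-1].copy();cv2.imwrite('pics/w5.png',w)
import pickle;pickle.dump(cm,open('w5.pkl','wb'))
s=env.observe();print(s['position'],s['ee_rot'],ray('wrist',(324,240),cm)[0])
g=cv2.GaussianBlur(cv2.cvtColor(w,cv2.COLOR_BGR2GRAY),(5,5),0)
c=cv2.HoughCircles(g,cv2.HOUGH_GRADIENT,1.5,5,param1=100,param2=45,minRadius=25,maxRadius=70)
for x,y,r in (c[0][:10] if c is not None else []):print(x,y,r,onz('wrist',(x,y),.118,cm),'r at rim mm',r/371.6*(ray('wrist',(x,y),cm)[0][2]-.118)*1000)
cv2.imwrite('pics/c5.png',w)
E
```

```text
[0.55395095 0.24531101 0.2119815 ] [3.14156366e+00 1.37842013e-03 7.90103580e-01] [0.61236522 0.30655068 0.35427465]
470.25 80.25 65.8 [0.69961637 0.25945809 0.118     ] r at rim mm 41.83765445985972
477.75 68.25 60.85 [0.70958708 0.26197127 0.118     ] r at rim mm 38.69028971374737
458.25 84.75 69.1 [0.69084411 0.26263411 0.118     ] r at rim mm 43.935894103167925
488.25 71.25 69.1 [0.71436359 0.2557299  0.118     ] r at rim mm 43.935894103167925
455.25 74.25 69.1 [0.69406597 0.26904074 0.118     ] r at rim mm 43.935894103167925
504.75 71.25 60.85 [0.72452823 0.24807776 0.118     ] r at rim mm 38.69028971374737
479.25 60.75 55.9 [0.71406884 0.26499044 0.118     ] r at rim mm 35.542932009168425
504.75 65.25 62.5 [0.72745964 0.2511009  0.118     ] r at rim mm 39.73941129578482
486.75 77.25 67.45 [0.71060856 0.25344089 0.118     ] r at rim mm 42.88677252113047
423.75 65.25 65.8 [0.68163389 0.28696533 0.118     ] r at rim mm 41.83765445985972
```

View pics/c5.png

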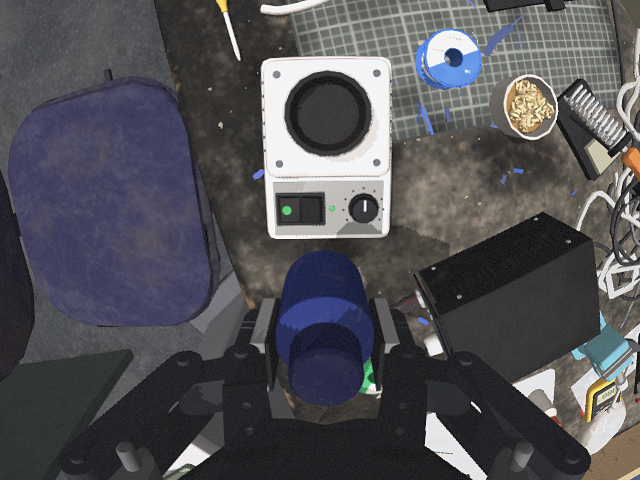

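The bottle is held upright, with its cap at (326,377). The cup rim is at about (328,113), and the block's four screws are at (279,75), (375,74), (279,163) and (375,162).

```bash
python3 - <<'E'
from h import *
import pickle
cm=pickle.load(open('w5.pkl','rb'));w=cv2.imread('pics/w5.png');g=cv2.cvtColor(w,cv2.COLOR_BGR2GRAY)
for th in(70,110):
    m=(g<th).astype('uint8');m[:62]=0;m[172:]=0;m[:,:268]=0;m[:,386:]=0
    C=max(cv2.findContours(m,cv2.RETR_EXTERNAL,cv2.CHAIN_APPROX_NONE)[0],key=cv2.contourArea)
    P=np.array([onz('wrist',p[0],.118,cm)[:2] for p in C])
    (x,y),r=cv2.minEnclosingCircle((P*1000).astype('float32'));e=cv2.fitEllipse((P*1000).astype('float32'))
    print(th,x,y,r,e)
S=np.array([onz('wrist',u,.066,cm)[:2] for u in((279,75),(375,74),(279,163),(375,162))]);c=S.mean(0)
d=(S[0]+S[1]-S[2]-S[3])/2;print('screws',c,'yaw',np.arctan2(d[1],d[0]),np.linalg.norm(d),'cup from screws',c+.003*d/np.linalg.norm(d))
dot=onz('wrist',(287,210.5),.05,cm);kn=onz('wrist',(365,208.5),.058,cm);print(dot,kn)
E
```

```text
70 614.9751586914062 306.05120849609375 27.172367095947266 ((614.9972534179688, 306.13201904296875), (53.207698822021484, 53.31439208984375), 85.267333984375)
110 614.9100341796875 306.0068359375 27.474233627319336 ((614.9215087890625, 306.0431823730469), (53.84956359863281, 53.89397048950195), 88.73511505126953)
screws [0.61261791 0.30362331] yaw 0.7922788955930375 0.0689457687439464 cup from screws [0.61472458 0.30575918]
[0.53409572 0.27212002 0.05      ] [0.58316717 0.22899667 0.058     ]
```

In the tool's units: 0.0285 m is 0.095, 0.02 m is 0.0667.

>>> tcp_steps(rows={"dx":[0.095, 0.095, 0.095, 0, 0, 0, 0, 0, 0], "dy":[0.0007, 0.0007, 0.001, 0, 0, 0, 0, 0, 0], "dz":[0, 0, 0, 0.0667, 0.0667, 0.05, 0, 0, 0], "ax":[0, 0, 0, 0, 0, 0, 0, 0, 0], "ay":[0, 0, 0, 0, 0, 0, 0, 0, 0], "az":[0, 0, 0, 0, 0, 0, 0, 0, 0]})

```text
time: 10.6
position: [0.6158, 0.3059, 0.1587]
ee_rot: [3.141, -0.002, 0.789]
wrist_force: [0.6, -1.0, -1.9]
gripper_width: 0.45
grip_force: 50.7
```

```bash
python3 - <<'E'
from h import *
s=env.observe();print(s['position'],s['ee_rot'],s['wrist_force'])
p=s['position'];R=cv2.Rodrigues(np.array([0,0,s['ee_rot'][2]]))[0]
d=R.T@(np.array([.6149,.3060,0])-[p[0],p[1],0]);print('to go tool x,y',d[0],-d[1])
w=snapshot('wrist')[:,:,::-1].copy();cv2.imwrite('pics/w6.png',w);cv2.imwrite('pics/sd6.png',snapshot('side')[:,:,::-1])
E
```

```text
[0.61580968 0.30588009 0.15874528] [ 3.14077853e+00 -1.81209778e-03  7.89346195e-01] [ 0.57004031 -0.9523576  -1.87553424]
to go tool x,y -0.0005555689836961395 -0.0007302290704464762
```

View pics/w6.png

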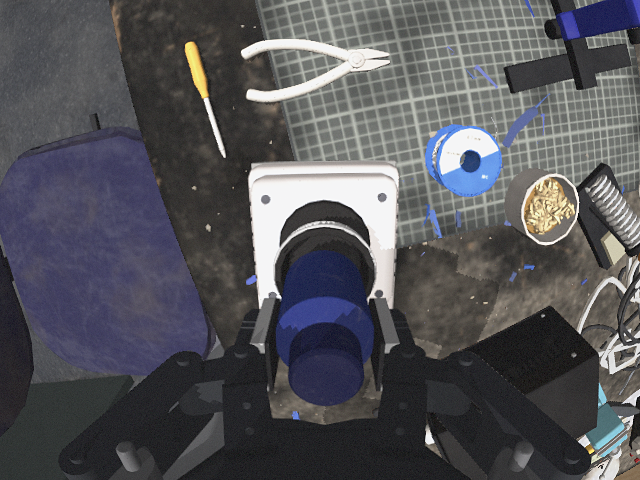

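The bottle's foot, near (325,260), sits centred over the cup rim, which spans columns 276–377. Now I'll lower it in.

In the tool's units: 0.006 m is 0.02, -0.001 m is -0.0033.

>>> tcp_steps(rows={"dx":[-0.0033, 0, 0, 0, 0, 0], "dy":[-0.002, 0, 0, 0, 0, 0], "dz":[0.0133, 0.02, 0.02, 0.02, 0, 0], "ax":[0, 0, 0, 0, 0, 0], "ay":[0, 0, 0, 0, 0, 0], "az":[0, 0, 0, 0, 0, 0]})

```text
time: 11.2
position: [0.614, 0.3061, 0.1345]
ee_rot: [3.141, 0.001, 0.791]
wrist_force: [0.6, 1.0, -0.6]
gripper_width: 0.449
grip_force: 50.6
```

>>> tcp_steps(rows={"dx":[0, 0, 0, 0, 0, 0], "dy":[0, 0, 0, 0, 0, 0], "dz":[0.01, 0.01, 0.0067, 0, 0, 0], "ax":[0, 0, 0, 0, 0, 0], "ay":[0, 0, 0, 0, 0, 0], "az":[0, 0, 0, 0, 0, 0]})

```text
time: 11.7
position: [0.6147, 0.3063, 0.128]
ee_rot: [3.14, -0.001, 0.791]
wrist_force: [2.7, -1.7, 2.8]
gripper_width: 0.447
grip_force: 51.1
```

In the tool's units: 0.002 m is 0.0067.

>>> tcp_steps(rows={"dx":[0, 0, 0, 0, 0, 0], "dy":[0, 0, 0, 0, 0, 0], "dz":[0, 0.0067, 0.0067, 0, 0, 0], "ax":[0, 0, 0, 0, 0, 0], "ay":[0, 0, 0, 0, 0, 0], "az":[0, 0, 0, 0, 0, 0]})

```text
time: 12.2
position: [0.6147, 0.3063, 0.1241]
ee_rot: [3.14, -0.002, 0.791]
wrist_force: [1.8, -2.6, 7.1]
gripper_width: 0.447
grip_force: 51.4
```

>>> tcp_steps(rows={"dx":[0, 0, 0, 0, 0], "dy":[0, 0, 0, 0, 0], "dz":[0.0067, 0.0067, 0, 0, 0], "ax":[0, 0, 0, 0, 0], "ay":[0, 0, 0, 0, 0], "az":[0, 0, 0, 0, 0]})

```text
time: 12.62
position: [0.6147, 0.3064, 0.1207]
ee_rot: [3.14, -0.002, 0.791]
wrist_force: [2.3, -2.2, 8.6]
gripper_width: 0.447
grip_force: 51.7
```

In the tool's units: 0.001 m is 0.0033.

>>> tcp_steps(rows={"dx":[0, 0, 0, 0, 0], "dy":[0, 0, 0, 0, 0], "dz":[0.0033, 0.0033, 0, 0, 0], "ax":[0, 0, 0, 0, 0], "ay":[0, 0, 0, 0, 0], "az":[0, 0, 0, 0, 0]})

```text
time: 13.03
position: [0.6148, 0.3064, 0.1191]
ee_rot: [3.14, -0.002, 0.791]
wrist_force: [1.0, -2.4, 10.6]
gripper_width: 0.448
grip_force: 51.8
```

>>> tcp_steps(rows={"dx":[0, 0, 0, 0, 0], "dy":[0, 0, 0, 0, 0], "dz":[0.0033, 0.0033, 0, 0, 0], "ax":[0, 0, 0, 0, 0], "ay":[0, 0, 0, 0, 0], "az":[0, 0, 0, 0, 0]})

```text
time: 13.45
position: [0.6148, 0.3065, 0.1185]
ee_rot: [3.14, -0.003, 0.791]
wrist_force: [0.1, -3.7, 15.1]
gripper_width: 0.451
grip_force: 52.3
```

The force now rises faster than the spring would, so the cup is at its stop. I'll check that the bottle has not slipped or tilted in the grip.

```bash
python3 - <<'E'
from h import *
w=snapshot('wrist')[:,:,::-1].copy();cv2.imwrite('pics/w7.png',w)
def t(a): return cv2.cvtColor(a,cv2.COLOR_BGR2GRAY)[300:410,270:385]
for n in('w5','w6'):
    a=cv2.imread(f'pics/{n}.png');tpl=t(a)[5:-5,5:-5]
    r=cv2.matchTemplate(t(w),tpl,cv2.TM_CCOEFF_NORMED);print(n,cv2.minMaxLoc(r)[1::2])
    h=cv2.inRange(cv2.cvtColor(a,cv2.COLOR_BGR2HSV),(105,90,20),(130,255,255))[340:410,270:385];print(blobs(h,300))
h=cv2.inRange(cv2.cvtColor(w,cv2.COLOR_BGR2HSV),(105,90,20),(130,255,255))[340:410,270:385];print(blobs(h,300))
s=env.observe();print(s['position'],s['wrist_force'],s['grip_force'],s['time'])
E
```

```text
w5 (0.5242814421653748, (5, 5))
[([6, 0, 98, 66, 4613], [55.0, 27.4])]
w6 (0.7664563655853271, (5, 5))
[([6, 0, 98, 66, 4628], [55.1, 27.3])]
[([6, 0, 98, 66, 4559], [55.1, 27.3])]
[0.61486846 0.30650461 0.11852005] [-0.70802267 -3.71713553 16.1704592 ] 52.28312169725541 13.5
```

```bash
python3 -c "
from plant import env
print(env.sign_off())"
```

```text
the job is handed in; nothing more can be done
None
```

I set the rocker to touch mode, stood the blue bottle in the cup, and handed the job in at about 13.5 s with the arm still pressing it down at the lower stop (about 16 N); the bystanders were left alone, and the sign-off gave no verdict.

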